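# Index the sample stamp press and stamp the panel

### The arm

A 6-joint arm with a two-finger parallel gripper is mounted at the origin on the work surface. World frame = base frame: x ahead of the robot, y to its left, z up, the work surface at z = 0. Lengths are in m, angles in rad, forces in N, time in s.
With the tool pointing down it reaches from about 0.25 to 0.8 m from the base axis. Payload 3.9 kg.
Tool frame: the origin (TCP) lies at the very end of the fingers, on their centre line; the grasp point (between the pads) lies 19 mm behind it (ctrl.grasp_offset is the z of the grasp point in the tool frame, in m); z points along the fingers, y is the line along which they close (so a half turn about z gives the same grasp; the last joint's range is limited). The gripper opens to 85 mm and grips with 20 to 120 N. Pads are 22 mm wide; open, the fingers measure 114 mm over their backs; the gripper's body (76 mm by 85 mm) begins 54 mm behind the grasp point. The pads swing forward as they close: fully open they stand 13 mm farther back than shut.
Start: joints at [-1.136, 0.26, -0.138, 1.173, 0, 1.571], TCP at [0.221, -0.476, 0.231] pointing down, gripper open.
Joint ranges: [-2.78, 2.78], [-0.83, 1.72], [-1.28, 1.37], [-1.9, 2.12], [-1.57, 1.48], [-3.14, 3.14]. Speed limits (rad/s): [2.57, 2.57, 3.14, 3.14, 3.14, 3.14].

### API

Orientations are given as a unit quaternion [x, y, z, w].
In Python, from bench import ctrl gives the robot as it stands.
- The arm moves only by the tool drive_tool, never from a script. Its argument "motion" is a list of rows, each a list of 2 entries, a list of its own where there are three numbers: the shift along the tool's x, y, z in m, then the turn, a rotation vector about the tool's x, y, z in degrees. In form: [[[dx, dy, dz], [wx, wy, wz]], ...]. A call has 1 to 12 rows; each row is the pose to reach, as a shift and turn from the pose commanded when the call began, along the tool's axes at that moment; what a row does not reach only later rows make up. A row lasts 1/12 s, in which the tool goes at most 41.7 mm and 7.16 degrees, less where a joint would pass 70% of its speed; a pose out of reach is approached as far as the arm can. A call with a gripper value outside its range is refused whole. "gripper" is the opening, from -1 (shut) to 1 (fully open), so that 0 is half open, set as the call begins (left out, the last holds). The fingers move at their own pace and stop on an object; "force" is the grip in N (left out, the last holds). Time passes only in rows, so rows that repeat a pose let the fingers close. It gives the time, the measured TCP pose, the force, the opening and the grip force at its end, in the units of the state.
- ctrl.observe(): the state, without advancing time (a new reading comes with each control period).
- ctrl.camera(name): name is "scene" or "top" or "wrist"; returns a dict with "image" (400x640x3 uint8, red, green, blue), "intrinsics" (3x3 intrinsics, pixels), "k1" (the pictures are not rectified: a ray, as slopes to the right and down, at radius r is drawn at 1 + k1 r^2 times it, then the intrinsics apply), "rvec" (rotation vector, rad) and "tvec" (3), from world to camera coordinates, as OpenCV has them. Camera axes: x right, y down, z forward; pixel columns grow to the right and rows downward; lengths in m; the calibration is good to about 2 mm. A picture is of the moment at which its call begins. There is no depth.
- ctrl.job_done(): hands the job in; it is judged then, once.
The state is a dict: "clock": time; "joint_pos": joint angles; "dq": joint speeds; "effort": joint torques, N m; "position": TCP position; "eef_rot": TCP orientation; "ft_force": force on the tool from outside, world axes, zero at the start; "wrist_torque": the same for the moment, N m; "opening": finger opening in m; "gripper_force": force on a finger pad.
Only numpy, scipy, OpenCV 4.12 (cv2) and the standard library are available. Lean on these libraries where they do the work, as an engineer would, in place of code of your own. Each camera call takes 0.05 s, during which the arm holds its last target. There are 200 camera calls.

### The job

Turn the handwheel of the small stamp press until the arrow on its carriage points exactly at the arrow of the index clamp on the rail (the clamp that has an arrow, not the plain one with the round knob). Then, and not before, press the spring treadle right down to its stop, hold it down for about a second to stamp the panel, and let it come back up, leaving the carriage on the mark. Move the carriage only by the handwheel, without touching the carriage itself, and do not knock or shift the bottles, tin, cup and pot standing about.

Things in the scene. Friction and masses are not known exactly. Their poses are not given: they have to be found in the camera images.
- press: Grey bench stamp press, fixed at a varying place and angle; bed 345 x 360 x 20 mm. Origin on the table; x points away from the robot across the bed, y along slideway and rail, z up. In this frame (mm): wheel axis at (-85, 0); bed x -120 to 225, y -180 to 180; carriage centre runs along x = 50; rail along x = 145, top at height 60.
- ram_axis (a point): Point on the C-frame's arm over the ram, at press (50, 0), height 190 mm (top of arm). The arm spans press x 25 to 220, y +-18 mm, heights 150 to 190 mm; its column x 175 to 220. The ram below it carries a 36 mm square die, underside at height 100 mm. Keep the hand clear of these beyond the wheel's far side.
- handwheel_hub (a point): Centre of the steel handwheel, at rim height, 115 mm above the table. Wheel level, axis vertical: round rim bar 14 mm thick, mean radius 68 mm, hub 42 mm across, three 11 mm spokes 120 degrees apart (one along this point's x axis; it turns with the wheel). Pinch the rim from above, one finger inside; 50 mm free below. Turns stiffly (0.25 N m), stays where left.
- handwheel (a joint): Wheel angle in rad, growing counter-clockwise seen from above. At 0 one spoke points along the press's +x. The pinion moves the carriage 20 mm along the press's +y per rad. Stops at +-5.5 rad. About 2 to 4.5 rad of turning is needed, either way.
- carriage: Sliding aluminium carriage 90 x 210 mm, 22 mm high, its top 60 mm above the table, carrying a white sample panel 200 mm long. Origin at the centre of its underside; axes as the press. Never to be touched.
- carriage_pointer (a point): Tip of the 50 mm long flat dark steel arrow lying across the middle of the carriage's panel (tip 58 mm from the carriage centre along press +x, 62 mm above the table); it points to press +x, at the rail. At the start it is near the middle of the bed, under the arm.
- index_clamp: Index clamp fixed on the rail: steel block 44 x 30 x 30 mm with a flat 50 mm dark steel arrow on top pointing to press -x at the carriage (tip 33 mm from the block's centre, on its centre line). Origin at the centre of its underside, axes parallel to the press. The mark is met when the carriage pointer has y = 0 in this frame.
- lock_clamp: Like the index clamp but with no arrow and a 22 mm round knob on top; it stands on the other half of the rail and is not the mark.
- treadle_base: Steel base of the spring treadle, 210 x 110 x 12 mm, fixed to the table on the left or right of the press. Origin at the centre of its underside; the hinge lies across it at x = +85 mm, height 36 mm, and the free end of the treadle plate is towards -x.
- treadle (a joint): Treadle angle in rad: 0 up (plate sloping 0.28 rad up from the hinge), 0.25 down at its stop. A spring returns it; at the pad it takes about 7 N to start and 15 N at the stop.
- treadle_pad (a point): Point to press: on the ribbed top of the treadle plate (178 x 85 x 8 mm), on its centre line, 145 mm from the hinge, about 85 mm above the table when up; it moves with the plate and sinks 36 mm to the stop.
- tall_bottle: Black bottle, 64 mm across, 200 mm tall, origin under its centre. Stands close beside the handwheel on the robot's side, left or right: it blocks the hand there.
- low_tin: Low steel tin, 68 mm across, 68 mm tall, origin under its centre, beside the wheel on the other side from the bottle; the hand passes over it.
- stick_cup: Paper cup 80 mm across, 100 mm tall, wooden stir sticks in it to 150 mm, origin under its centre.
- mixing_pot: Grey plastic pot, 110 mm across, 150 mm tall, origin under its centre.
- glove_box: Cardboard glove box 210 x 110 x 70 mm (glove sticking out to 85 mm), fixed, on the other side of the press from the treadle. Origin under its centre.
Mind the look-alikes: they are no part of the job. What is shaped like the treadle_base but green is not meant.

How it is judged:
By the outcome, as a careful person would: the job done as asked, in the order asked, and still so for the second after the job is handed in, with the robot touching nothing.
It also fails if it takes over 72 s, if anything falls off the work surface, if the arm or the gripper's body presses on something with over 40 N, if the wrist force passes 120 N, or if a joint passes its speed limit or range.

## Working session

There is one attempt and no reset: what is moved stays moved. The work goes in short steps, Python scripts to look and compute and a tool call to move; the robot and the scene stay as the last step left them, time stands still between calls to the robot, and variables do not carry over. Pictures are saved under pics/ and viewed, at most 10 in all, crops included, and the job is handed in when it is done.

Besides the shell and the picture viewer there is one more tool, called after "Emit:" as a command line: name --argument value ..., lists and objects as JSON in quotes. drive_tool: Moves the arm, as the interface text tells. Its arguments: {"type":"object","properties":{"motion":{"type":"array"},"gripper":{"type":"number"},"force":{"type":"number"}},"required":["motion"]}

```bash
mkdir -p pics; cat > h.py <<'E'
import numpy as np, cv2
from scipy.spatial.transform import Rotation as R
from bench import ctrl
def snap(n,f=None):
    c=ctrl.camera(n)
    if f: cv2.imwrite(f,c["image"][:,:,::-1])
    np.save(f"/tmp/{n}.npy",c,allow_pickle=True); return c
def load(n): return np.load(f"/tmp/{n}.npy",allow_pickle=True).item()
def ray(c,px):
    K=np.array(c["intrinsics"]); d=np.array([c["k1"],0,0,0,0],float)
    p=cv2.undistortPoints(np.array(px,float).reshape(-1,1,2),K,d).reshape(-1,2)
    Rm=cv2.Rodrigues(np.array(c["rvec"],float))[0]
    o=-Rm.T@np.array(c["tvec"],float).ravel()
    return o,np.c_[p,np.ones(len(p))]@Rm
def onz(c,px,z):
    o,v=ray(c,px); return o+v*((z-o[2])/v[:,2])[:,None]
def proj(c,P):
    return cv2.projectPoints(np.array(P,float).reshape(-1,1,3),np.array(c["rvec"],float),np.array(c["tvec"],float),np.array(c["intrinsics"]),np.array([c["k1"],0,0,0,0],float))[0].reshape(-1,2)
E
python3 - <<'E'
from h import *
for n in("scene","top"): 
    c=snap(n,f"pics/{n}0.png"); print(n,ray(c,[[320,200]]),c["k1"])
print(ctrl.observe())
E
```

```text
scene (array([1.43286765, 0.16856278, 0.80997711]), array([[-0.79992385, -0.14643172, -0.58206187]])) 0.011678563984113972
top (array([ 0.2185717 , -0.01351221,  1.48161522]), array([[ 0.18854135,  0.02112418, -0.98198457]])) -0.07083133053076239
{'clock': 0.1, 'joint_pos': array([-1.13600091e+00,  2.60607747e-01, -1.39259497e-01,  1.17272134e+00,
        4.92332988e-05,  1.57080971e+00]), 'dq': array([-0.00037526, -0.00044642,  0.00112854, -0.00041544, -0.00034316,
       -0.00112599]), 'effort': array([-7.24427700e-04, -4.06508374e+01,  2.54527527e+01,  1.01077423e-02,
       -2.97349707e-04, -1.65516292e-05]), 'position': array([ 0.22089117, -0.47557224,  0.23054635]), 'eef_rot': array([ 9.76463098e-01,  2.15682673e-01, -1.69253960e-04, -8.80343591e-04]), 'ft_force': array([ 0.05422741,  0.24757504, -0.44235484]), 'wrist_torque': array([ 0.0313562 ,  0.02489103, -0.02269968]), 'gripper_force': 0.0, 'opening': 0.08569410256585457}
```

View pics/scene0.png

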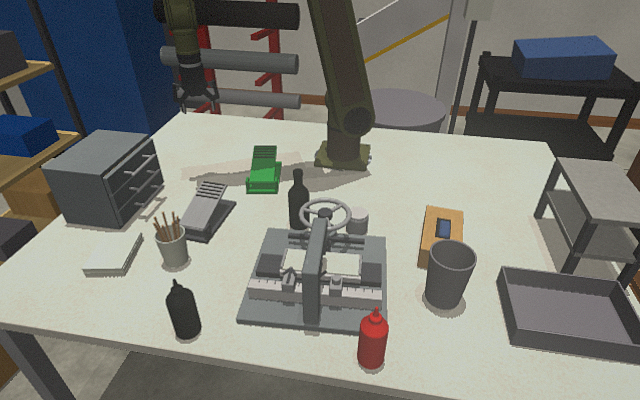

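View pics/top0.png

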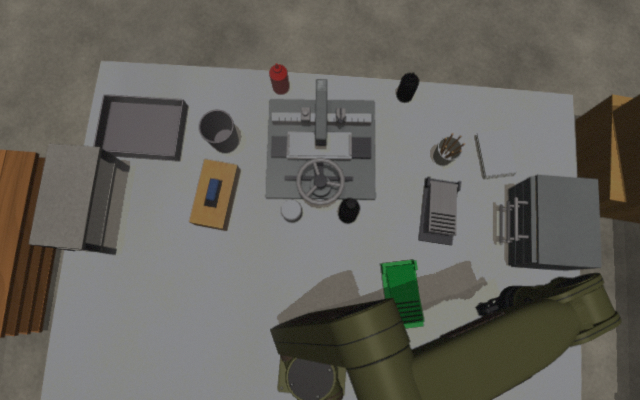

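The grey treadle (top 440,210; scene 205,210) is the one meant; the green one (403,293) is the look-alike. The clamps are at top (306,115) and (341,115), and I'll confirm which is which in an enlarged crop.

```bash
python3 - <<'E'
from h import *
a=load("top")["image"][70:230,260:385]; b=load("scene")["image"][190:335,235:395]
a=cv2.resize(a,None,fx=3,fy=3,interpolation=2)
b=cv2.resize(b,(int(160*2.6),int(145*2.6)),interpolation=2)
o=np.zeros((480,800,3),np.uint8); o[:480,:375]=a; o[:377,380:796]=b
cv2.imwrite("pics/crop1.png",np.clip(o[:,:,::-1]*1.3,0,255))
E
```

```text
[ WARN:0@0.166] global loadsave.cpp:1063 imwrite_ Unsupported depth image for selected encoder is fallbacked to CV_8U.
```

View pics/crop1.png

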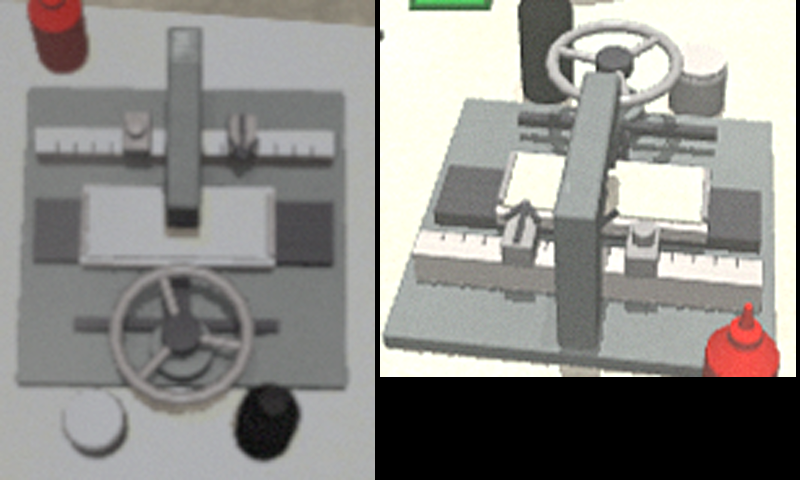

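The index clamp, with its arrow, is the right one at top px (340,113). The left one at (306,115) has the knob and is the lock clamp. So the carriage has to go to −y, which means turning the wheel clockwise.

```bash
python3 - <<'E'
from h import *
c=load("top"); s=load("scene")
f=lambda x,y:[260+x/3,70+y/3]
g=lambda x,y:[235+(x-380)/2.6,190+y/2.6]
np.set_printoptions(precision=4,suppress=True)
print("bed",onz(c,[f(28,90),f(344,92),f(347,386),f(18,384)],.02))
print("hub",onz(c,[f(182,334)],.115),onz(s,[g(615,62)],.115))
print("rim",onz(c,[f(182,265),f(182,403),f(112,334),f(252,334)],.115))
print("spoke ends",onz(c,[f(165,275),f(238,345),f(140,388)],.115))
print("panel L,R corners",onz(c,[f(82,187),f(273,187),f(275,265),f(80,265)],.06))
print("idx tip top",onz(c,[f(241,172)],.092),"scene",onz(s,[g(522,205)],.092))
print("ptr scene",onz(s,[g(616,210)],.062))
print("rail ends",onz(c,[f(36,128),f(333,131)],.06))
print("bottle base scene / top",onz(c,[f(270,400)],.2))
print("tin",onz(c,[f(92,420)],.068))
im=c["image"].astype(int)
print("treadle px->",onz(c,[[428,178],[460,180],[453,243],[421,241]],.012))
print("cup",onz(c,[[449,148]],.1),"scene bottle",onz(s,[[298,175]],.2))
E
python3 - <<'E'
from h import *
b=load("top")["image"][160:260,400:480]; b2=load("scene")["image"][165:285,140:260]
o=np.zeros((500,800,3),np.uint8); o[:500,:400]=cv2.resize(b,None,fx=5,fy=5,interpolation=2); o[:396,404:800]=cv2.resize(b2,(396,396),interpolation=2)
cv2.imwrite("pics/crop2.png",o[:,:,::-1])
E
```

```text
bed [[ 0.8332  0.2178  0.02  ]
 [ 0.8581 -0.1416  0.02  ]
 [ 0.5174 -0.1625  0.02  ]
 [ 0.4924  0.1939  0.02  ]]
hub [[0.5392 0.0184 0.115 ]] [[0.5409 0.0209 0.115 ]]
rim [[ 0.6122  0.024   0.115 ]
 [ 0.4678  0.0128  0.115 ]
 [ 0.5338  0.0897  0.115 ]
 [ 0.5447 -0.053   0.115 ]]
spoke ends [[ 0.6002  0.0407  0.115 ]
 [ 0.5321 -0.0395  0.115 ]
 [ 0.4799  0.0565  0.115 ]]
panel L,R corners [[ 0.7079  0.141   0.06  ]
 [ 0.7237 -0.0665  0.06  ]
 [ 0.6357 -0.0742  0.06  ]
 [ 0.6198  0.1349  0.06  ]]
idx tip top [[ 0.7265 -0.0301  0.092 ]] scene [[ 0.747  -0.0322  0.092 ]]
ptr scene [[0.7079 0.0518 0.062 ]]
rail ends [[ 0.7723  0.198   0.06  ]
 [ 0.7937 -0.1283  0.06  ]]
bottle base scene / top [[ 0.4615 -0.0719  0.2   ]]
tin [[0.4512 0.106  0.068 ]]
treadle px-> [[ 0.602  -0.3331  0.012 ]
 [ 0.6034 -0.4401  0.012 ]
 [ 0.3924 -0.4208  0.012 ]
 [ 0.3913 -0.3167  0.012 ]]
cup [[ 0.6821 -0.3782  0.1   ]] scene bottle [[ 0.4866 -0.0684  0.2   ]]
```

View pics/crop2.png

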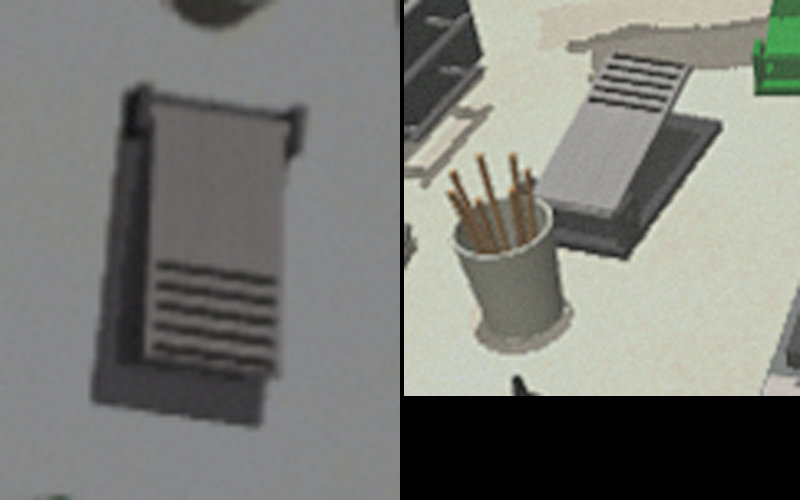

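Emit:
drive_tool --motion '[[[0.02, -0.016, -0.015], [0, 0, -6]], [[0.05, -0.04, -0.03], [0, 0, -13]], [[0.08, -0.064, -0.045], [0, 0, -20]], [[0.11, -0.088, -0.06], [0, 0, -27]], [[0.14, -0.112, -0.075], [0, 0, -34]], [[0.17, -0.136, -0.09], [0, 0, -41]], [[0.2, -0.16, -0.1], [0, 0, -48]], [[0.23, -0.186, -0.11], [0, 0, -55]], [[0.26, -0.212, -0.11], [0, 0, -62]], [[0.29, -0.238, -0.11], [0, 0, -69]], [[0.32, -0.264, -0.11], [0, 0, -76]], [[0.35, -0.29, -0.11], [0, 0, -83]]]'

```text
clock: 1.1
position: [0.4165, -0.0637, 0.3412]
eef_rot: [0.586, 0.81, -0.0, 0.0]
ft_force: [0.2, -0.7, 0.6]
opening: 0.0858
gripper_force: 0.0
```

```bash
cat >> h.py <<'E'
def state():
    o=ctrl.observe(); M=R.from_quat(o["eef_rot"]).as_matrix()
    return o,M
def psi(M): return np.degrees(np.arctan2(M[1,1],M[0,1]))  # yaw of tool y
def rel(targets):
    """targets: (x,y,z,psi) -> shift in tool axes and turn about z, tool kept vertical"""
    o,M=state(); p=np.array(o["position"])
    print("now",p.round(4),"psi %.2f tilt %.2f j6 %.2f F"%(psi(M),np.degrees(np.arccos(-M[2,2])),o["joint_pos"][5]),np.round(o["ft_force"],1),"open %.4f t %.2f"%(o["opening"],o["clock"]))
    for t in targets:
        d=M.T@(np.array(t[:3])-p); a=-(t[3]-psi(M)); print((d).round(4).tolist(),"wz %.1f"%((a+180)%360-180))
E
python3 -c "
from h import *
rel([(.49,.08,.34,165)]);print(state()[0]['joint_pos'])"
```

```text
now [ 0.4165 -0.0637  0.3412] psi 18.26 tilt 0.01 j6 1.10 F [ 0.2 -0.7  0.6] open 0.0858 t 1.10
[0.1135, 0.1148, 0.0012] wz -146.7
[-1.51756978e-01  5.43171738e-02 -1.06673611e-01  1.40983369e+00
 -1.41375346e-04  1.10033016e+00]
```

Emit:
drive_tool --motion '[[[0.01, 0.01, 0], [0, 0, -7]], [[0.02, 0.02, 0], [0, 0, -14]], [[0.03, 0.03, 0], [0, 0, -21]], [[0.04, 0.04, 0], [0, 0, -28]], [[0.05, 0.05, 0], [0, 0, -35]], [[0.06, 0.06, 0], [0, 0, -42]], [[0.07, 0.07, 0], [0, 0, -49]], [[0.08, 0.08, 0], [0, 0, -56]], [[0.09, 0.09, 0], [0, 0, -63]], [[0.1, 0.1, 0], [0, 0, -70]], [[0.11, 0.11, 0], [0, 0, -77]], [[0.113, 0.115, 0], [0, 0, -84]]]'

```text
clock: 2.1
position: [0.4914, 0.0786, 0.3406]
eef_rot: [-0.107, 0.994, 0.0, -0.0]
ft_force: [0.3, 0.4, 0.6]
opening: 0.0857
gripper_force: 0.0
```

```bash
python3 - <<'E'
from h import *
c=snap("wrist","pics/w1.png"); np.set_printoptions(precision=4,suppress=True)
print(ray(c,[[320,200]]),c["k1"],c["intrinsics"]); rel([(.49,.08,.34,165)])
E
```

```text
(array([0.4117, 0.0604, 0.4825]), array([[ 0.3133,  0.0717, -0.947 ]])) -0.031433622538055234 [[292.7845   0.     319.2954]
 [  0.     292.7845 198.1096]
 [  0.       0.       1.    ]]
now [0.4919 0.0787 0.3405] psi 102.56 tilt 0.05 j6 -0.06 F [ 1.   0.5 -0.1] open 0.0855 t 2.15
[0.0016, 0.0017, 0.0005] wz -62.4
```

View pics/w1.png

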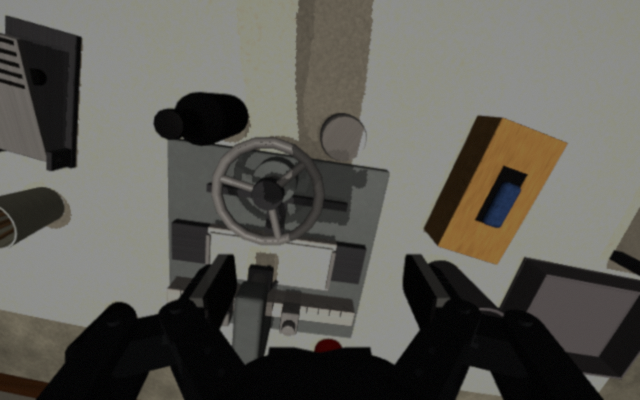

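The wheel is at px (268,190), the bottle at (200,118) to its left, the tin at (344,135) to its right, and the lock clamp at (289,325). I'll rectify the image at rim height to get an accurate hub and spoke angle.

```bash
cat >> h.py <<'E'
def rect(c,x0,y0,x1,y1,z,mm=1.0):
    """metric view at height z: rows from x1 down to x0, columns from y1 down to y0, mm per pixel"""
    s=mm/1000; X,Y=np.meshgrid(np.arange(x1,x0,-s),np.arange(y1,y0,-s),indexing="ij")
    q=proj(c,np.c_[X.ravel(),Y.ravel(),np.full(X.size,z)]).astype(np.float32).reshape(*X.shape,2)
    return cv2.remap(c["image"],q[...,0],q[...,1],cv2.INTER_CUBIC)
E
python3 - <<'E'
from h import *
c=load("wrist"); x0,y0,x1,y1=.44,-.08,.64,.12
r=rect(c,x0,y0,x1,y1,.115,.5); g=cv2.medianBlur(cv2.cvtColor(r,cv2.COLOR_RGB2GRAY),5)
h=cv2.HoughCircles(g,cv2.HOUGH_GRADIENT,1,20,param1=60,param2=15,minRadius=116,maxRadius=160)
for k in (h[0][:6] if h is not None else []): print("x %.4f y %.4f r %.1f"%(x1-k[1]*5e-4,y1-k[0]*5e-4,k[2]/2))
cv2.imwrite("pics/r1.png",cv2.resize(np.clip(r[:,:,::-1]*1.5,0,255).astype(np.uint8),(600,600)))
E
```

```text
x 0.5403 y 0.0197 r 74.8
x 0.5382 y 0.0297 r 69.2
x 0.5277 y 0.0332 r 77.5
x 0.5277 y 0.0222 r 78.6
x 0.5397 y 0.0077 r 68.2
x 0.5497 y 0.0242 r 66.4
```

View pics/r1.png

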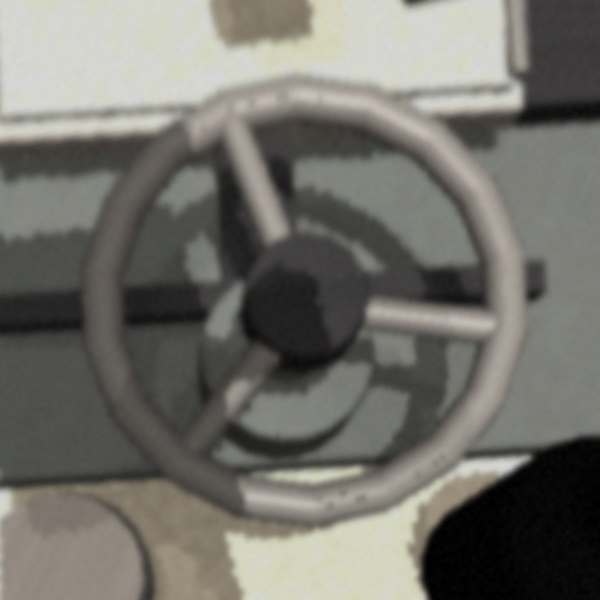

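Emit:
drive_tool --gripper -0.1 --motion '[[[0.003, -0.004, 0.01], [0, 0, -6.5]], [[0.006, -0.008, 0.025], [0, 0, -13]], [[0.009, -0.012, 0.04], [0, 0, -19.5]], [[0.012, -0.016, 0.055], [0, 0, -26]], [[0.015, -0.02, 0.07], [0, 0, -32.5]], [[0.018, -0.024, 0.085], [0, 0, -39]], [[0.021, -0.028, 0.1], [0, 0, -45.5]], [[0.024, -0.032, 0.115], [0, 0, -52]], [[0.027, -0.036, 0.13], [0, 0, -58.5]], [[0.0275, -0.04, 0.145], [0, 0, -65]], [[0.0275, -0.04, 0.16], [0, 0, -65.4]], [[0.0275, -0.04, 0.17], [0, 0, -65.4]]]'

```text
clock: 3.15
position: [0.4711, 0.0317, 0.1697]
eef_rot: [-0.623, 0.782, 0.001, -0.001]
ft_force: [0.3, -0.4, -0.0]
opening: 0.0384
gripper_force: 0.0
```

```bash
python3 - <<'E'
from h import *
rel([(.4738,.0338,.094,168)])
E
```

```text
now [0.4711 0.0317 0.1697] psi 167.14 tilt 0.14 j6 -1.28 F [ 0.3 -0.4 -0. ] open 0.0384 t 3.15
[-0.0027, -0.0024, 0.0757] wz -0.9
```

Emit:
drive_tool --motion '[[[-0.0027, -0.0024, 0.012], [0, 0, -1]], [[-0.0027, -0.0024, 0.03], [0, 0, -1]], [[-0.0027, -0.0024, 0.048], [0, 0, -1]], [[-0.0027, -0.0024, 0.063], [0, 0, -1]], [[-0.0027, -0.0024, 0.072], [0, 0, -1]], [[-0.0027, -0.0024, 0.0755], [0, 0, -1]], [[-0.0027, -0.0024, 0.0755], [0, 0, -1]]]'

```text
clock: 3.73
position: [0.4746, 0.0343, 0.0951]
eef_rot: [-0.631, 0.776, 0.001, -0.001]
ft_force: [-0.4, -0.5, 0.2]
opening: 0.0384
gripper_force: 0.0
```

Emit:
drive_tool --gripper -1 --force 40 --motion '[[[0, 0, 0], [0, 0, 0]], [[0, 0, 0], [0, 0, 0]], [[0, 0, 0], [0, 0, 0]], [[0, 0, 0], [0, 0, 0]], [[0, 0, 0], [0, 0, 0]], [[0, 0, 0], [0, 0, 0]]]'

```text
clock: 4.23
position: [0.4749, 0.0348, 0.0967]
eef_rot: [-0.632, 0.775, 0.0, 0.0]
ft_force: [-4.0, 0.7, 5.9]
opening: 0.0132
gripper_force: 38.1
```

```bash
cat >> h.py <<'E'
H=np.array([.5403,.0197])
def arc(start,degs,r=.068,z=None):
    o,M=state(); zz=o["position"][2] if z is None else z
    rel([(*(H+r*np.array([np.cos(np.radians(start+d)),np.sin(np.radians(start+d))])),zz,psi(M)+d) for d in degs])
E
python3 - <<'E'
from h import *
o,M=state(); d=o["position"][:2]-H; print("r",np.hypot(*d),"phi",np.degrees(np.arctan2(d[1],d[0])))
arc(168,[-1,-4,-8,-13,-18,-23,-28,-33,-38,-43,-48,-53,-57])
E
```

```text
r 0.06713859755697595 phi 167.0157168381306
now [0.4749 0.0348 0.0967] psi 168.33 tilt 0.04 j6 -1.29 F [-4.   0.7  5.9] open 0.0132 t 4.23
[-0.0, 0.0009, 0.0] wz 1.0
[-0.0036, 0.0007, 0.0] wz 4.0
[-0.0083, 0.0002, 0.0] wz 8.0
[-0.0141, -0.001, 0.0] wz 13.0
[-0.0198, -0.0026, 0.0] wz 18.0
[-0.0254, -0.0047, 0.0] wz 23.0
[-0.0307, -0.0073, 0.0] wz 28.0
[-0.0358, -0.0103, 0.0] wz 33.0
[-0.0406, -0.0138, 0.0] wz 38.0
[-0.0451, -0.0177, 0.0] wz 43.0
[-0.0493, -0.0219, 0.0] wz 48.0
[-0.053, -0.0265, 0.0] wz 53.0
[-0.0557, -0.0304, 0.0] wz 57.0
```

Emit:
drive_tool --motion '[[[-0.0035, -0.0001, 0], [0, 0, 3]], [[-0.0094, -0.0007, 0], [0, 0, 8]], [[-0.0153, -0.0017, 0], [0, 0, 13]], [[-0.021, -0.0033, 0], [0, 0, 18]], [[-0.0266, -0.0054, 0], [0, 0, 23]], [[-0.0319, -0.008, 0], [0, 0, 28]], [[-0.037, -0.011, 0], [0, 0, 33]], [[-0.0419, -0.0144, 0], [0, 0, 38]], [[-0.0464, -0.0183, 0], [0, 0, 43]], [[-0.0505, -0.0225, 0], [0, 0, 48]], [[-0.0543, -0.0271, 0], [0, 0, 53]], [[-0.0571, -0.031, 0], [0, 0, 57]]]'

```text
clock: 5.23
position: [0.5181, 0.0829, 0.0967]
eef_rot: [-0.183, 0.983, -0.002, 0.001]
ft_force: [-1.7, -5.0, 3.7]
opening: 0.0135
gripper_force: 37.9
```

```bash
python3 - <<'E'
from h import *
o,M=state(); d=o["position"][:2]-H; print("r",np.hypot(*d),"phi",np.degrees(np.arctan2(d[1],d[0])),o["gripper_force"],o["wrist_torque"])
rel([])
E
```

```text
r 0.06701141904180968 phi 109.34807296306424 37.91796550154686 [-0.9277162   0.32705131  0.04085552]
now [0.5181 0.0829 0.0967] psi 111.04 tilt 0.21 j6 -0.21 F [-1.7 -5.   3.7] open 0.0135 t 5.23
```

Emit:
drive_tool --motion '[[[-0.0035, -0.0001, 0], [0, 0, 3]], [[-0.0094, -0.0007, 0], [0, 0, 8]], [[-0.0153, -0.0017, 0], [0, 0, 13]], [[-0.021, -0.0033, 0], [0, 0, 18]], [[-0.0266, -0.0054, 0], [0, 0, 23]], [[-0.0319, -0.008, 0], [0, 0, 28]], [[-0.037, -0.011, 0], [0, 0, 33]], [[-0.0419, -0.0144, 0], [0, 0, 38]], [[-0.0464, -0.0183, 0], [0, 0, 43]], [[-0.0505, -0.0225, 0], [0, 0, 48]], [[-0.0543, -0.0271, 0], [0, 0, 53]], [[-0.0564, -0.03, 0], [0, 0, 56]]]'

```text
clock: 6.23
position: [0.5798, 0.0737, 0.0967]
eef_rot: [0.301, 0.954, -0.003, 0.0]
ft_force: [-5.8, -7.0, 6.9]
opening: 0.0132
gripper_force: 39.3
```

```bash
python3 - <<'E'
from h import *
o,M=state(); d=o["position"][:2]-H; print("r",np.hypot(*d),"phi",np.degrees(np.arctan2(d[1],d[0])),o["gripper_force"],o["wrist_torque"])
rel([(*(H+.068*np.array([-.9962,.0872])),.16,175)])
c=snap("wrist"); s=snap("top")
a=s["image"][70:230,260:385]; b=c["image"]
out=np.zeros((400,800,3),np.uint8); out[:,:480]=cv2.resize(b,(480,400))[:, :]; out[:400,485:797]=cv2.resize(a,(312,400),interpolation=2)
cv2.imwrite("pics/m1.png",out[:,:,::-1])
E
```

```text
r 0.06692357181605463 phi 53.863027664112124 39.32402640581131 [-1.30683862  1.10945447  0.19871816]
now [0.5798 0.0737 0.0967] psi 55.02 tilt 0.33 j6 0.74 F [-5.8 -7.   6.9] open 0.0132 t 6.23
[0.0601, -0.1012, -0.0628] wz -120.0
```

View pics/m1.png

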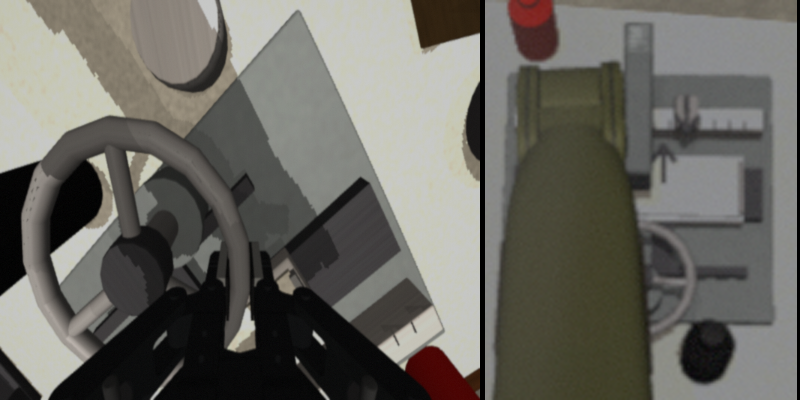

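Emit:
drive_tool --gripper -0.1 --motion '[[[0, 0, 0], [0, 0, 0]], [[0, 0, 0], [0, 0, 0]], [[0, 0, 0], [0, 0, 0]], [[0, 0, 0], [0, 0, 0]], [[0, 0, -0.015], [0, 0, 0]], [[0, 0, -0.045], [0, 0, 0]], [[0, 0, -0.07], [0, 0, -7]], [[0, -0.01, -0.085], [0, 0, -14]], [[0.005, -0.02, -0.09], [0, 0, -21]], [[0.01, -0.03, -0.09], [0, 0, -28]], [[0.02, -0.04, -0.09], [0, 0, -35]], [[0.03, -0.05, -0.09], [0, 0, -42]]]'

```text
clock: 7.33
position: [0.5277, 0.0527, 0.1861]
eef_rot: [-0.067, 0.998, 0.0, 0.001]
ft_force: [-0.2, -0.6, 0.4]
opening: 0.0382
gripper_force: 0.0
```

```bash
python3 - <<'E'
from h import *
s=load("top"); g=lambda x,y:[260+(x-485)/2.496,70+y/2.5]
np.set_printoptions(precision=4,suppress=True)
p=onz(s,[g(665,146)],.062)[0]; i=onz(s,[g(686,135)],.092)[0]
ey=np.array([-np.sin(np.radians(3.8)),np.cos(np.radians(3.8)),0]); print(p,i,"dy",(i-p)@ey)
rel([(*(H+.068*np.array([-.9962,.0872])),.175,175)])
E
```

```text
[ 0.7318 -0.004   0.062 ] [ 0.7378 -0.03    0.092 ] dy -0.026387602817027282
now [0.5277 0.0527 0.1861] psi 97.66 tilt 0.07 j6 -0.03 F [-0.2 -0.6  0.4] open 0.0382 t 7.33
[0.0583, -0.0195, 0.011] wz -77.3
```

Emit:
drive_tool --motion '[[[0.005, -0.002, 0], [0, 0, -7]], [[0.01, -0.004, 0], [0, 0, -14]], [[0.015, -0.006, 0], [0, 0, -21]], [[0.02, -0.008, 0], [0, 0, -28]], [[0.026, -0.01, 0], [0, 0, -35]], [[0.032, -0.012, 0], [0, 0, -42]], [[0.038, -0.014, 0], [0, 0, -49]], [[0.044, -0.016, 0], [0, 0, -56]], [[0.05, -0.018, 0], [0, 0, -63]], [[0.056, -0.0195, 0.005], [0, 0, -70]], [[0.0583, -0.0195, 0.011], [0, 0, -77]], [[0.0583, -0.0195, 0.011], [0, 0, -77.3]]]'

```text
clock: 8.33
position: [0.4711, 0.026, 0.1741]
eef_rot: [-0.674, 0.739, 0.001, -0.001]
ft_force: [-0.6, 0.5, -0.7]
opening: 0.0383
gripper_force: 0.0
```

```bash
python3 - <<'E'
from h import *
rel([(*(H+.068*np.array([-.9962,.0872])),.094,175)])
E
```

```text
now [0.4711 0.026  0.1741] psi 174.74 tilt 0.09 j6 -1.42 F [-0.6  0.5 -0.7] open 0.0383 t 8.33
[0.0002, -0.0016, 0.0801] wz -0.3
```

Emit:
drive_tool --motion '[[[0, -0.0016, 0.015], [0, 0, 0]], [[0, -0.0016, 0.035], [0, 0, 0]], [[0, -0.0016, 0.055], [0, 0, 0]], [[0, -0.0016, 0.07], [0, 0, 0]], [[0, -0.0016, 0.0795], [0, 0, 0]], [[0, -0.0016, 0.0795], [0, 0, 0]]]'

```text
clock: 8.83
position: [0.4727, 0.0258, 0.0937]
eef_rot: [-0.673, 0.74, 0.001, -0.001]
ft_force: [-0.7, 0.1, 0.5]
opening: 0.0385
gripper_force: 0.0
```

Emit:
drive_tool --gripper -1 --motion '[[[0, 0, 0], [0, 0, 0]], [[0, 0, 0], [0, 0, 0]], [[0, 0, 0], [0, 0, 0]], [[0, 0, 0], [0, 0, 0]], [[0, 0, 0], [0, 0, 0]], [[0, 0, 0], [0, 0, 0]]]'

```text
clock: 9.33
position: [0.4734, 0.0261, 0.0962]
eef_rot: [-0.673, 0.739, 0.0, 0.0]
ft_force: [-3.6, 0.9, 7.0]
opening: 0.0129
gripper_force: 38.7
```

Emit:
drive_tool --motion '[[[-0.0035, -0.0001, 0], [0, 0, 3]], [[-0.0094, -0.0007, 0], [0, 0, 8]], [[-0.0153, -0.0017, 0], [0, 0, 13]], [[-0.021, -0.0033, 0], [0, 0, 18]], [[-0.0266, -0.0054, 0], [0, 0, 23]], [[-0.0319, -0.008, 0], [0, 0, 28]], [[-0.037, -0.011, 0], [0, 0, 33]], [[-0.0419, -0.0144, 0], [0, 0, 38]], [[-0.0464, -0.0183, 0], [0, 0, 43]], [[-0.0505, -0.0225, 0], [0, 0, 48]], [[-0.0543, -0.0271, 0], [0, 0, 53]], [[-0.0571, -0.031, 0], [0, 0, 57]]]'

```text
clock: 10.33
position: [0.5106, 0.0798, 0.0962]
eef_rot: [-0.237, 0.972, -0.0, 0.0]
ft_force: [-2.8, -2.0, 4.0]
opening: 0.0129
gripper_force: 38.3
```

Emit:
drive_tool --motion '[[[-0.0047, -0.0002, 0], [0, 0, 4]], [[-0.0094, -0.0007, 0], [0, 0, 8]], [[-0.0141, -0.0015, 0], [0, 0, 12]], [[-0.0176, -0.0023, 0], [0, 0, 15]], [[-0.0176, -0.0023, 0], [0, 0, 15]]]'

```text
clock: 10.75
position: [0.528, 0.0855, 0.0962]
eef_rot: [-0.109, 0.994, -0.0, 0.001]
ft_force: [-1.1, -2.1, 4.0]
opening: 0.0131
gripper_force: 38.4
```

```bash
python3 - <<'E'
from h import *
o,M=state(); d=o["position"][:2]-H; print("r",np.hypot(*d),"phi",np.degrees(np.arctan2(d[1],d[0])),o["gripper_force"],o["wrist_torque"])
rel([]); s=snap("top"); c=snap("scene")
e=np.radians(3.8);ex=np.array([np.cos(e),np.sin(e)]);O=H+.085*ex
print("O",O)
out=np.zeros((500,800,3),np.uint8)
out[:,:400]=cv2.resize(s["image"][100:150,320:360],(400,500),interpolation=2)
out[:,402:798]=cv2.resize(c["image"][235:295,265:313],(396,500),interpolation=2)
cv2.imwrite("pics/m2.png",out[:,:,::-1])
E
```

```text
r 0.0669386076640081 phi 100.55572013792317 38.41720595955849 [-0.21707037  0.25143565 -0.21268514]
now [0.528  0.0855 0.0962] psi 102.50 tilt 0.14 j6 -0.06 F [-1.1 -2.1  4. ] open 0.0131 t 10.75
O [0.62511312 0.02533328]
```

View pics/m2.png

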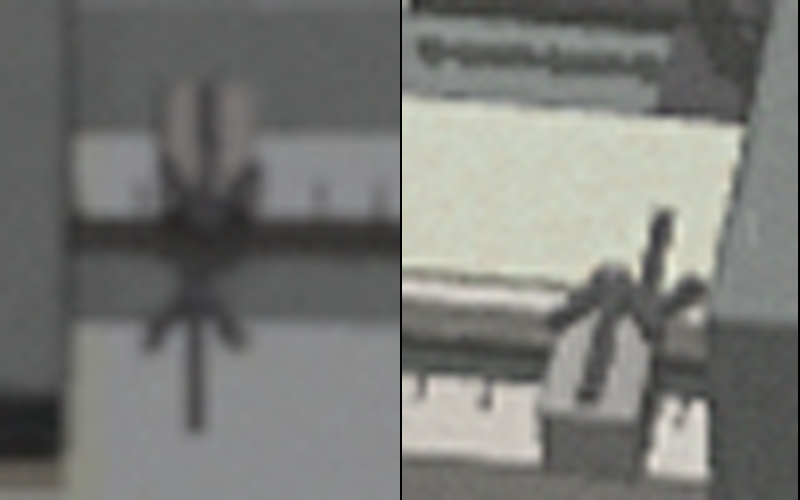

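```bash
python3 - <<'E'
from h import *
s=load("top"); g=s["image"].astype(float).mean(2)
def cen(rows,a,b):
    out=[]
    for r in rows:
        v=g[r,a:b+1]; w=np.clip(np.percentile(v,70)-v-8,0,None); out.append([(w*np.arange(a,b+1)).sum()/w.sum(),r])
    return np.array(out)
P=onz(s,cen(range(136,142),336,343),.062); I=onz(s,cen(range(110,116),337,343),.092)
print(P.round(4).tolist(),I.round(4).tolist())
# yaw from the panel's near long edge
rr=rect(s,.58,-.14,.70,.0,.06,.5).astype(float).mean(2)
k=np.abs(np.diff(cv2.GaussianBlur(rr,(7,7),2),axis=0)); xs=np.arange(40,260); e=[k[100:,x].argmax()+100 for x in xs]
e=np.array(e); m=np.abs(e-np.median(e))<14; pf=np.polyfit(xs[m],e[m],1); print("yaw? deg",np.degrees(np.arctan(pf[0])),m.sum())
for yaw in (3.3,3.8,4.3):
    ey=np.array([-np.sin(np.radians(yaw)),np.cos(np.radians(yaw)),0]); print(yaw,(P@ey).mean(),(I@ey).mean(),"need dy mm",1000*((I@ey).mean()-(P@ey).mean()))
E
```

```text
[[0.7074, -0.0284, 0.062], [0.704, -0.0285, 0.062], [0.7006, -0.0288, 0.062], [0.6972, -0.0291, 0.062], [0.6938, -0.0293, 0.062], [0.6904, -0.0296, 0.062]] [[0.7856, -0.0258, 0.092], [0.7821, -0.0259, 0.092], [0.7787, -0.0261, 0.092], [0.7753, -0.0265, 0.092], [0.7719, -0.0272, 0.092], [0.7685, -0.0276, 0.092]]
yaw? deg -2.911951277236203 220
3.3 -0.06911974142284513 -0.0711923457631136 need dy mm -2.0726043402684717
3.8 -0.07519153766648583 -0.0779454709171797 need dy mm -2.7539332506938683
4.3 -0.08125760778341734 -0.08469266022185727 need dy mm -3.4350524384399312
```

Emit:
drive_tool --motion '[[[-0.0024, -0.0001, 0], [0, 0, 2]], [[-0.0047, -0.0002, 0], [0, 0, 4]], [[-0.0071, -0.0004, 0], [0, 0, 6]], [[-0.0071, -0.0004, 0], [0, 0, 6]], [[-0.0071, -0.0004, 0], [0, 0, 6]]]'

```text
clock: 11.27
position: [0.5348, 0.0864, 0.0962]
eef_rot: [-0.058, 0.998, -0.001, 0.001]
ft_force: [-0.9, -2.1, 4.7]
opening: 0.0131
gripper_force: 39.4
```

Emit:
drive_tool --gripper -0.1 --motion '[[[0, 0, 0], [0, 0, 0]], [[0, 0, 0], [0, 0, 0]], [[0, 0, 0], [0, 0, 0]], [[0, 0, 0], [0, 0, 0]], [[0, 0, -0.02], [0, 0, 0]], [[0, 0, -0.05], [0, 0, 0]], [[0, 0, -0.085], [0, 0, 0]], [[0, 0, -0.12], [0, 0, 0]], [[0, 0, -0.15], [0, 0, 0]]]'

```text
clock: 12.02
position: [0.5339, 0.0871, 0.2474]
eef_rot: [-0.058, 0.998, 0.0, 0.001]
ft_force: [0.8, -0.1, -0.2]
opening: 0.0386
gripper_force: 0.0
```

```bash
python3 - <<'E'
from h import *
rel([(.60,-.035,.25,93.5)])
E
```

```text
now [0.5339 0.0871 0.2474] psi 96.64 tilt 0.07 j6 0.05 F [ 0.8 -0.1 -0.2] open 0.0386 t 12.02
[-0.0515, -0.1289, -0.0025] wz 3.1
```

Emit:
drive_tool --motion '[[[-0.006, -0.015, 0], [0, 0, 1]], [[-0.015, -0.04, 0], [0, 0, 2]], [[-0.026, -0.065, 0], [0, 0, 3]], [[-0.036, -0.09, 0], [0, 0, 3]], [[-0.046, -0.115, 0], [0, 0, 3]], [[-0.0515, -0.129, 0], [0, 0, 3]], [[-0.0515, -0.129, 0], [0, 0, 3]], [[-0.0515, -0.129, 0], [0, 0, 3]]]'

```text
clock: 12.68
position: [0.5996, -0.0355, 0.2448]
eef_rot: [-0.031, 1.0, 0.0, -0.001]
ft_force: [0.0, 0.7, -0.1]
opening: 0.0384
gripper_force: 0.0
```

```bash
python3 - <<'E'
from h import *
c=snap("wrist"); 
a=cv2.resize(c["image"],(400,250),interpolation=3)
r=rect(c,.65,-.10,.83,.06,.077,.4) # 450x400
out=np.zeros((450,800,3),np.uint8); out[:250,:400]=a; out[:,400:]=r
cv2.imwrite("pics/m3.png",np.clip(out[:,:,::-1]*1.3,0,255).astype(np.uint8))
print(proj(c,[[.7,-.0285,.062],[.78,-.026,.092]]))
E
```

```text
[[320.35499553 254.579924  ]
 [318.41530128 323.42347943]]
```

View pics/m3.png

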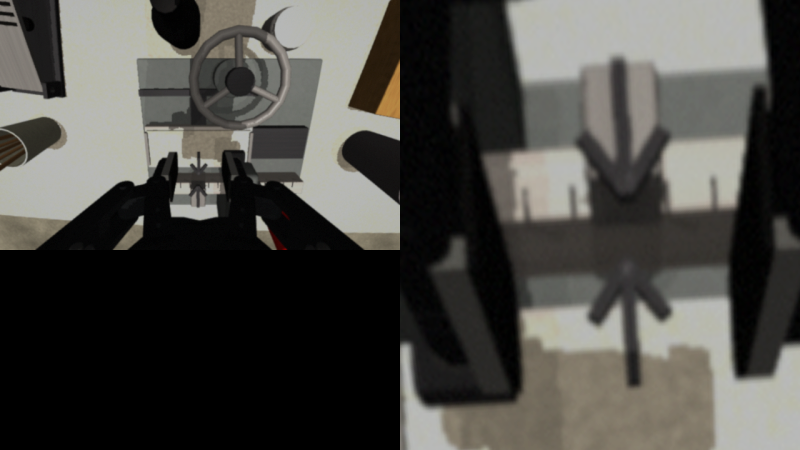

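```bash
cat > meas.py <<'E'
from h import *
def run(c):
    def line(z,ra,rb,c0,sl,hw=11):
        r=rect(c,.65,-.10,.83,.06,z,.4).astype(float).mean(2); out=[]
        for i in range(ra,rb):
            a=int(round(c0+sl*(i-ra)))-hw; v=cv2.GaussianBlur(r[i:i+1],(5,1),1)[0,a:a+2*hw+1]
            w=np.clip((np.percentile(v,65)+v.min())/2-v,0,None); out.append([.83-.0004*i,.06-.0004*(a+(w*np.arange(2*hw+1)).sum()/w.sum())])
        o=np.array(out); k=np.polyfit(o[:,0],o[:,1],1); res=np.std(o[:,1]-np.polyval(k,o[:,0])); return o.mean(0),np.degrees(np.arctan(k[0])),res*1000
    # map expected px (from z=.077 rect) to each plane's rect
    def conv(z,i,j):
        q=proj(c,[[.83-.0004*i,.06-.0004*j,.077]]); p=onz(c,q,z)[0]; return (.83-p[0])/.0004,(.06-p[1])/.0004
    p0=conv(.062,320,229.5);p1=conv(.062,378,233); i0=conv(.092,70,218);i1=conv(.092,165,223)
    P=line(.062,int(p0[0]),int(p1[0]),p0[1],(p1[1]-p0[1])/(p1[0]-p0[0])); I=line(.092,int(i0[0]),int(i1[0]),i0[1],(i1[1]-i0[1])/(i1[0]-i0[0]))
    print(P,I)
    for yaw in (3,3.4,3.8,4.2):
        e=np.radians(yaw); ey=np.array([-np.sin(e),np.cos(e)]); print(yaw,"need dy mm %.2f"%(1000*(I[0]-P[0])@ey))
run(load("wrist"))
c=load("wrist")
# tips, by hand from the z=.077 view
f=lambda i,j,z: onz(c,proj(c,[[.83-.0004*i,.06-.0004*j,.077]]),z)[0]
print("tips",f(263,228.5,.062).round(4),f(198,226,.092).round(4), "tail",f(386,234,.062).round(4),f(58,218,.092).round(4))
E
python3 meas.py
```

```text
(array([ 0.6992    , -0.03218966]), np.float64(4.167461066167446), np.float64(0.08732948714238635)) (array([ 0.7706    , -0.02893862]), np.float64(3.9451850212125548), np.float64(0.21323342943589677))
3 need dy mm -0.49
3.4 need dy mm -0.99
3.8 need dy mm -1.49
4.2 need dy mm -1.99
tips [ 0.7348 -0.0309  0.062 ] [ 0.7395 -0.0309  0.092 ] tail [ 0.6832 -0.0332  0.062 ] [ 0.7928 -0.0279  0.092 ]
```

```bash
cat > yaw.py <<'E'
from h import *
def edge(c,z,px,ya,yb,nm,half=.012,y0=4.0):
    """line along press y at press x=px, between press y ya..yb; strongest brightness step across it"""
    e=np.radians(y0); ex=np.array([np.cos(e),np.sin(e)]); ey=np.array([-ex[1],ex[0]]); O=H+.085*ex
    Y=np.arange(ya,yb,.001); X=np.arange(px-half,px+half,.0004)
    W=O+X[None,:,None]*ex+Y[:,None,None]*ey; q=proj(c,np.c_[W.reshape(-1,2),np.full(W.shape[0]*W.shape[1],z)]).astype(np.float32).reshape(*W.shape)
    v=cv2.GaussianBlur(cv2.remap(c["image"],q[...,0],q[...,1],1).astype(np.float32).mean(2),(0,0),2)
    g=np.abs(np.diff(v,axis=1)); k=X[g.argmax(1)]; ok=g.max(1)>.5*np.median(g.max(1)); 
    for _ in range(6):
        f=np.polyfit(Y[ok],k[ok],1); r=np.abs(k-np.polyval(f,Y)); ok=r<max(.0015,1.5*np.median(r[ok]))
    print(nm,"yaw %.2f  n %d/%d res %.2f mm at x %.4f"%(y0-np.degrees(np.arctan(f[0])),ok.sum(),len(Y),1000*r[ok].std(),np.polyval(f,0)))
w=load("wrist"); 
edge(w,.02,-.12,-.17,.17,"w bed near"); edge(w,.02,-.12,-.17,-.07,"w bed near R")
edge(w,.06,.005,-.16,-.08,"w carriage near")
i=cv2.imread("pics/w1.png")[:,:,::-1]
s=load("top"); t=dict(s); t["image"]=cv2.imread("pics/top0.png")[:,:,::-1]
edge(t,.02,-.12,-.17,.17,"top bed near"); edge(t,.02,.225,-.17,.17,"top bed far"); edge(t,.06,.005,-.09,.1,"top carr near"); edge(t,.06,.095,-.09,.1,"top carr far")
c=dict(load("scene")); c["image"]=cv2.imread("pics/scene0.png")[:,:,::-1]
edge(c,.02,.225,-.17,.17,"scene bed far"); edge(c,.02,-.12,-.17,.17,"scene bed near")
E
python3 yaw.py
```

```text
w bed near yaw 3.66  n 289/340 res 0.18 mm at x -0.1210
w bed near R yaw 3.50  n 100/100 res 0.06 mm at x -0.1207
w carriage near yaw 2.99  n 63/80 res 0.33 mm at x 0.0040
top bed near yaw 3.64  n 207/340 res 0.39 mm at x -0.1230
top bed far yaw 3.49  n 256/340 res 0.35 mm at x 0.2251
top carr near yaw 3.22  n 137/190 res 0.34 mm at x 0.0040
top carr far yaw 4.28  n 155/190 res 0.18 mm at x 0.0938
scene bed far yaw 3.82  n 201/340 res 0.32 mm at x 0.2253
scene bed near yaw 4.02  n 179/340 res 0.39 mm at x -0.1200
```

Emit:
drive_tool --motion '[[[-0.01, 0, 0.008], [0, 0, 0]], [[-0.025, 0, 0.02], [0, 0, 0]], [[-0.038, 0, 0.03], [0, 0, 0]], [[-0.04, 0, 0.03], [0, 0, 0]], [[-0.04, 0, 0.03], [0, 0, 0]]]'

```text
clock: 13.15
position: [0.6395, -0.0315, 0.214]
eef_rot: [-0.032, 0.999, 0.0, -0.001]
ft_force: [-0.5, -0.2, -0.3]
opening: 0.0384
gripper_force: 0.0
```

```bash
python3 - <<'E'
from h import *
c=snap("wrist"); rel([])
e=np.radians(3.65); ex=np.array([np.cos(e),np.sin(e)]); ey=np.array([-ex[1],ex[0]]); O=H+.085*ex
def pr(z,xa,xb,ya,yb,mm):   # press-aligned rectified view, rows: x down, cols: y falling
    X=np.arange(xb,xa,-mm/1e3);Y=np.arange(yb,ya,-mm/1e3)
    W=O+X[:,None,None]*ex+Y[None,:,None]*ey
    q=proj(c,np.c_[W.reshape(-1,2),np.full(W.shape[0]*W.shape[1],z)]).astype(np.float32).reshape(*W.shape)
    return cv2.remap(c["image"],q[...,0],q[...,1],cv2.INTER_CUBIC)
# dy by y-profile darkness over x-bands
A=pr(.062,.05,.125,-.095,-.03,.125); B=pr(.092,.10,.175,-.095,-.03,.125)
for nm,I,z,xb,bands in(("ptr",A,.062,.125,((.06,.07),(.07,.08))),("idx",B,.092,.175,((.13,.14),(.14,.15),(.15,.16)))):
    g=I.astype(float).mean(2)
    for a,b in bands:
        v=g[int((xb-b)*8000):int((xb-a)*8000)].mean(0); v=cv2.GaussianBlur(v[None],(0,0),4)[0]
        k0=80+v[80:-80].argmin(); 
        w=v[k0-40:k0+41]; lo=v[k0]; l=w[:40].max(); r=w[41:].max(); th=(lo+min(l,r))/2; m=np.where(w<th)[0]
        print(nm,a,"min y %.2f mid y %.2f"%(-30-k0*.125,-30-(k0-40+(m[0]+m[-1])/2)*.125), "levels",round(l),round(lo),round(r))
out=np.zeros((600,800,3),np.uint8); 
out[:,:400]=cv2.resize(A,(400,600))[:, :]; out[:,400:]=cv2.resize(B,(400,600))
cv2.line(out,(0,599),(0,0),(255,0,0))
for j in range(0,401,77): out[::6,min(j,399)]=(255,0,0); out[::6,min(400+j,799)]=(255,0,0)
cv2.imwrite("pics/m4.png",np.clip(out[:,:,::-1]*1.3,0,255).astype(np.uint8))
E
```

```text
now [ 0.6393 -0.0318  0.2149] psi 93.69 tilt 0.08 j6 -0.11 F [-1.  -1.1 -0.5] open 0.0387 t 13.20
ptr 0.06 min y -62.00 mid y -61.94 levels 93 27 97
ptr 0.07 min y -61.88 mid y -61.94 levels 96 26 93
idx 0.13 min y -62.62 mid y -63.31 levels 111 44 107
idx 0.14 min y -62.62 mid y -63.00 levels 109 43 109
idx 0.15 min y -63.00 mid y -63.19 levels 110 44 112
```

View pics/m4.png

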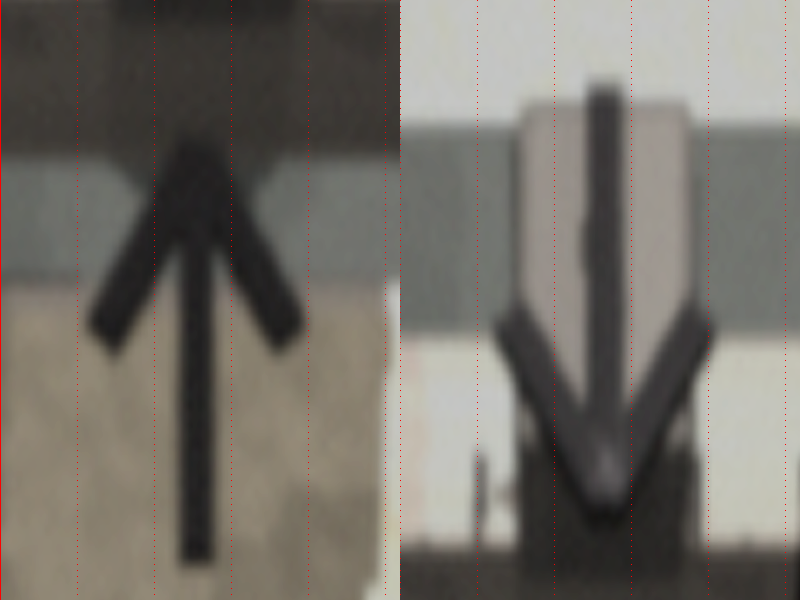

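The panel arrow sits at press y −61.9 mm and the index arrow at −63.15 mm. That leaves −1.2 mm, about 3.4° clockwise, so I'll regrasp and nudge the wheel.

```bash
cat > meas2.py <<'E'
from h import *
def go():
    c=snap("wrist"); e=np.radians(3.65); ex=np.array([np.cos(e),np.sin(e)]); ey=np.array([-ex[1],ex[0]]); O=H+.085*ex; res={}
    for nm,z,xa,xb in(("ptr",.062,.06,.08),("idx",.092,.13,.16)):
        X=np.arange(xa,xb,.0005);Y=np.arange(-.045,-.080,-.000125)
        W=O+X[:,None,None]*ex+Y[None,:,None]*ey
        q=proj(c,np.c_[W.reshape(-1,2),np.full(W.shape[0]*W.shape[1],z)]).astype(np.float32).reshape(*W.shape)
        v=cv2.GaussianBlur(cv2.remap(c["image"],q[...,0],q[...,1],2).astype(np.float32).mean((0,2))[None],(0,0),4)[0]
        k=40+v[40:-40].argmin(); w=v[k-40:k+41]; th=(v[k]+min(w[:40].max(),w[41:].max()))/2; m=np.where(w<th)[0]
        res[nm]=-45-(k-40+(m[0]+m[-1])/2)*.125
    print(res,"need dy %.2f mm = %.2f deg"%(res["idx"]-res["ptr"],np.degrees((res["idx"]-res["ptr"])/20)))
E
python3 -c "
from h import *
rel([(.4984,.0733,.17,128)])
import meas2; meas2.go()"
```

```text
now [ 0.6393 -0.0318  0.2149] psi 93.69 tilt 0.08 j6 -0.11 F [-1.  -1.1 -0.5] open 0.0387 t 13.20
[0.1338, 0.1139, 0.0451] wz -34.3
{'ptr': np.float64(-61.8125), 'idx': np.float64(-63.125)} need dy -1.31 mm = -3.76 deg
```

Emit:
drive_tool --motion '[[[0.012, 0.01, 0], [0, 0, -4]], [[0.035, 0.03, 0], [0, 0, -9]], [[0.06, 0.05, 0], [0, 0, -15]], [[0.085, 0.072, 0], [0, 0, -21]], [[0.11, 0.094, 0.01], [0, 0, -28]], [[0.128, 0.109, 0.025], [0, 0, -34]], [[0.134, 0.114, 0.04], [0, 0, -34.3]], [[0.134, 0.114, 0.045], [0, 0, -34.3]], [[0.134, 0.114, 0.045], [0, 0, -34.3]]]'

```text
clock: 14.0
position: [0.4976, 0.0726, 0.1701]
eef_rot: [-0.325, 0.946, -0.0, -0.001]
ft_force: [-0.3, 0.1, -0.6]
opening: 0.0385
gripper_force: 0.0
```

```bash
python3 -c "
from h import *
rel([(.4984,.0733,.094,128)])"
```

```text
now [0.4976 0.0726 0.1701] psi 127.94 tilt 0.06 j6 -0.52 F [-0.3  0.1 -0.6] open 0.0385 t 14.00
[-0.0011, 0.0, 0.0761] wz -0.1
```

Emit:
drive_tool --motion '[[[-0.001, 0, 0.015], [0, 0, 0]], [[-0.001, 0, 0.035], [0, 0, 0]], [[-0.001, 0, 0.055], [0, 0, 0]], [[-0.001, 0, 0.07], [0, 0, 0]], [[-0.001, 0, 0.0755], [0, 0, 0]], [[-0.001, 0, 0.0755], [0, 0, 0]]]'

```text
clock: 14.5
position: [0.4999, 0.0726, 0.0943]
eef_rot: [-0.324, 0.946, 0.0, -0.001]
ft_force: [-0.8, 0.5, 0.3]
opening: 0.0384
gripper_force: 0.0
```

Emit:
drive_tool --gripper -1 --motion '[[[0, 0, 0], [0, 0, 0]], [[0, 0, 0], [0, 0, 0]], [[0, 0, 0], [0, 0, 0]], [[0, 0, 0], [0, 0, 0]], [[0, 0, 0], [0, 0, 0]], [[0, 0, 0], [0, 0, 0]]]'

```text
clock: 15.0
position: [0.5004, 0.0737, 0.0962]
eef_rot: [-0.325, 0.946, 0.0, 0.001]
ft_force: [-1.7, 1.2, 6.3]
opening: 0.0138
gripper_force: 38.4
```

Emit:
drive_tool --motion '[[[-0.0015, 0, 0], [0, 0, 1.2]], [[-0.003, -0.0001, 0], [0, 0, 2.5]], [[-0.0043, -0.0001, 0], [0, 0, 3.7]], [[-0.0043, -0.0001, 0], [0, 0, 3.7]], [[-0.0043, -0.0001, 0], [0, 0, 3.7]]]'

```text
clock: 15.42
position: [0.503, 0.0754, 0.0962]
eef_rot: [-0.294, 0.956, -0.001, 0.0]
ft_force: [-3.8, -0.2, 8.4]
opening: 0.0134
gripper_force: 38.7
```

Emit:
drive_tool --gripper -0.1 --motion '[[[0, 0, 0], [0, 0, 0]], [[0, 0, 0], [0, 0, 0]], [[0, 0, 0], [0, 0, 0]], [[0, 0, 0], [0, 0, 0]], [[0, 0, -0.02], [0, 0, 0]], [[0, 0, -0.05], [0, 0, 0]], [[0, 0, -0.085], [0, 0, 0]], [[0, 0, -0.115], [0, 0, 0]], [[0, 0, -0.12], [0, 0, 0]]]'

```text
clock: 16.17
position: [0.5063, 0.0762, 0.2201]
eef_rot: [-0.294, 0.956, -0.001, 0.005]
ft_force: [0.5, -0.6, 0.2]
opening: 0.0385
gripper_force: 0.0
```

```bash
python3 -c "
from h import *
rel([(.6393,-.0318,.2149,93.7)])"
```

```text
now [0.5063 0.0762 0.2201] psi 124.21 tilt 0.53 j6 -0.45 F [ 0.5 -0.6  0.2] open 0.0385 t 16.17
[-0.0492, -0.1641, 0.0063] wz 30.5
```

Emit:
drive_tool --motion '[[[-0.006, -0.018, 0], [0, 0, 4]], [[-0.016, -0.05, 0], [0, 0, 10]], [[-0.026, -0.085, 0], [0, 0, 16]], [[-0.036, -0.12, 0], [0, 0, 22]], [[-0.045, -0.15, 0.003], [0, 0, 28]], [[-0.049, -0.164, 0.006], [0, 0, 30.5]], [[-0.049, -0.164, 0.006], [0, 0, 30.5]], [[-0.049, -0.164, 0.006], [0, 0, 30.5]]]'

```text
clock: 16.83
position: [0.6355, -0.0328, 0.2073]
eef_rot: [-0.032, 0.999, 0.0, -0.001]
ft_force: [0.1, -0.3, 0.1]
opening: 0.0385
gripper_force: 0.0
```

```bash
python3 -c "
from h import *
import meas2; meas2.go()
e=np.radians(100)
rel([(.4984,.0733,.17,128)])"
```

```text
{'ptr': np.float64(-62.75), 'idx': np.float64(-63.125)} need dy -0.38 mm = -1.07 deg
now [ 0.6349 -0.0321  0.2079] psi 93.75 tilt 0.13 j6 -0.12 F [ 0.4  1.6 -0.1] open 0.0384 t 16.88
[0.1293, 0.1141, 0.0382] wz -34.2
```

Emit:
drive_tool --motion '[[[0.012, 0.01, 0], [0, 0, -4]], [[0.033, 0.03, 0], [0, 0, -9]], [[0.057, 0.05, 0], [0, 0, -15]], [[0.082, 0.072, 0], [0, 0, -21]], [[0.106, 0.094, 0.01], [0, 0, -28]], [[0.124, 0.109, 0.025], [0, 0, -34]], [[0.129, 0.114, 0.035], [0, 0, -34.2]], [[0.129, 0.114, 0.038], [0, 0, -34.2]], [[0.129, 0.114, 0.038], [0, 0, -34.2]]]'

```text
clock: 17.63
position: [0.4981, 0.0738, 0.1706]
eef_rot: [-0.326, 0.945, -0.0, -0.0]
ft_force: [0.3, -0.6, 0.7]
opening: 0.0381
gripper_force: 0.0
```

```bash
python3 -c "
from h import *
rel([(.4984,.0733,.094,128)])"
```

```text
now [0.4981 0.0738 0.1706] psi 128.03 tilt 0.06 j6 -0.52 F [ 0.3 -0.6  0.7] open 0.0381 t 17.63
[-0.0, -0.0006, 0.0766] wz 0.0
```

Emit:
drive_tool --motion '[[[0, -0.0006, 0.015], [0, 0, 0]], [[0, -0.0006, 0.035], [0, 0, 0]], [[0, -0.0006, 0.055], [0, 0, 0]], [[0, -0.0006, 0.07], [0, 0, 0]], [[0, -0.0006, 0.0755], [0, 0, 0]], [[0, -0.0006, 0.0755], [0, 0, 0]]]'

```text
clock: 18.13
position: [0.4999, 0.0722, 0.0946]
eef_rot: [-0.325, 0.946, 0.0, -0.001]
ft_force: [0.6, 0.4, -0.0]
opening: 0.0385
gripper_force: 0.0
```

Emit:
drive_tool --gripper -1 --motion '[[[0, 0, 0], [0, 0, 0]], [[0, 0, 0], [0, 0, 0]], [[0, 0, 0], [0, 0, 0]], [[0, 0, 0], [0, 0, 0]], [[0, 0, 0], [0, 0, 0]], [[0, 0, 0], [0, 0, 0]]]'

```text
clock: 18.63
position: [0.5005, 0.0737, 0.0966]
eef_rot: [-0.325, 0.946, 0.001, 0.001]
ft_force: [-2.9, 4.1, 6.3]
opening: 0.0132
gripper_force: 38.5
```

Emit:
drive_tool --motion '[[[-0.0012, 0, 0], [0, 0, 1]], [[-0.0024, 0, 0], [0, 0, 2.1]], [[-0.0024, 0, 0], [0, 0, 2.1]], [[-0.0024, 0, 0], [0, 0, 2.1]]]'

```text
clock: 18.97
position: [0.5016, 0.0745, 0.0965]
eef_rot: [-0.308, 0.951, 0.0, 0.0]
ft_force: [-3.6, 2.8, 8.5]
opening: 0.0137
gripper_force: 38.1
```

Emit:
drive_tool --gripper -0.1 --motion '[[[0, 0, 0], [0, 0, 0]], [[0, 0, 0], [0, 0, 0]], [[0, 0, 0], [0, 0, 0]], [[0, 0, 0], [0, 0, 0]], [[0, 0, -0.02], [0, 0, 0]], [[0, 0, -0.05], [0, 0, 0]], [[0, 0, -0.085], [0, 0, 0]], [[0, 0, -0.115], [0, 0, 0]], [[0, 0, -0.12], [0, 0, 0]]]'

```text
clock: 19.72
position: [0.5053, 0.0743, 0.2207]
eef_rot: [-0.307, 0.952, -0.001, 0.005]
ft_force: [1.2, -0.6, 0.0]
opening: 0.0388
gripper_force: 0.0
```

```bash
python3 -c "
from h import *
rel([(.6393,-.0318,.2149,93.7)])"
```

```text
now [0.5053 0.0743 0.2207] psi 125.80 tilt 0.54 j6 -0.48 F [ 1.2 -0.6  0. ] open 0.0388 t 19.72
[-0.0466, -0.1644, 0.0069] wz 32.1
```

Emit:
drive_tool --motion '[[[-0.006, -0.018, 0], [0, 0, 4]], [[-0.016, -0.05, 0], [0, 0, 10]], [[-0.026, -0.085, 0], [0, 0, 16]], [[-0.036, -0.12, 0], [0, 0, 22]], [[-0.044, -0.15, 0.003], [0, 0, 28]], [[-0.047, -0.164, 0.006], [0, 0, 32]], [[-0.047, -0.164, 0.006], [0, 0, 32]], [[-0.047, -0.164, 0.006], [0, 0, 32]]]'

```text
clock: 20.38
position: [0.6357, -0.032, 0.2079]
eef_rot: [-0.033, 0.999, 0.0, -0.001]
ft_force: [-0.2, 0.7, 0.7]
opening: 0.0383
gripper_force: 0.0
```

```bash
python3 - <<'E'
from h import *
import meas2; meas2.go()
np.set_printoptions(precision=4,suppress=True)
t=dict(load("top")); t["image"]=cv2.imread("pics/top0.png")[:,:,::-1]
f=lambda x,y:[400+(x+.5)/5-.5,160+(y+.5)/5-.5]
print("base near corners",onz(t,[f(92,402),f(262,427)],.012))
print("plate free end",onz(t,[f(143,360),f(278,378)],.0365+.178*np.sin(.28)*.97))
print("plate hinge end",onz(t,[f(152,103),f(290,118)],.042))
print("pad guess",onz(t,[f(213,325)],.085))
rel([(.5,-.25,.27,93.7)])
E
```

```text
{'ptr': np.float64(-63.0), 'idx': np.float64(-63.1875)} need dy -0.19 mm = -0.54 deg
base near corners [[ 0.3938 -0.3069  0.012 ]
 [ 0.3857 -0.4176  0.012 ]]
plate free end [[ 0.4134 -0.3231  0.0842]
 [ 0.4084 -0.407   0.0842]]
plate hinge end [[ 0.5873 -0.3333  0.042 ]
 [ 0.5843 -0.4237  0.042 ]]
pad guess [[ 0.4382 -0.3657  0.085 ]]
now [ 0.6352 -0.0313  0.2084] psi 93.87 tilt 0.12 j6 -0.12 F [-0.3  0.   0.1] open 0.0385 t 20.43
[0.1498, -0.209, -0.0614] wz 0.2
```

The mark is met to about 0.2 mm, within what I can measure. Now the grey treadle, with its pad at about (0.438, −0.366).

Emit:
drive_tool --gripper -1 --motion '[[[0.005, 0, -0.02], [0, 0, 0]], [[0.015, -0.01, -0.045], [0, 0, 0]], [[0.03, -0.035, -0.055], [0, 0, 0]], [[0.05, -0.065, -0.055], [0, 0, 0]], [[0.072, -0.098, -0.055], [0, 0, 0]], [[0.094, -0.13, -0.055], [0, 0, 0]], [[0.116, -0.163, -0.055], [0, 0, 0]], [[0.138, -0.195, -0.055], [0, 0, 0]], [[0.16, -0.228, -0.05], [0, 0, 0]], [[0.182, -0.26, -0.03], [0, 0, 0]], [[0.204, -0.293, -0.005], [0, 0, 0]], [[0.219, -0.321, 0.02], [0, 0, 0]]]'

```text
clock: 21.43
position: [0.4396, -0.3624, 0.1939]
eef_rot: [-0.034, 0.999, -0.001, 0.001]
ft_force: [-0.1, -0.4, -0.5]
opening: 0.0001
gripper_force: 0.0
```

Emit:
drive_tool --motion '[[[0, 0, 0.02], [0, 0, 0]], [[0, 0, 0.05], [0, 0, 0]], [[0, 0, 0.07], [0, 0, 0]], [[0, 0, 0.07], [0, 0, 0]]]'

```text
clock: 21.77
position: [0.4375, -0.3585, 0.119]
eef_rot: [-0.034, 0.999, 0.003, -0.003]
ft_force: [-0.6, 0.9, -0.9]
opening: -0.0001
gripper_force: 0.0
```

```bash
python3 - <<'E'
from h import *
rel([(.438,-.366,.085,93.7),(.438,-.366,.049,93.7)])
E
```

```text
now [ 0.4375 -0.3585  0.119 ] psi 93.90 tilt 0.50 j6 -0.75 F [-0.6  0.9 -0.9] open -0.0001 t 21.77
[-0.0002, -0.0077, 0.0339] wz 0.2
[-0.0005, -0.0079, 0.0699] wz 0.2
```

Emit:
drive_tool --motion '[[[0, -0.003, 0.005], [0, 0, 0]], [[0, -0.006, 0.012], [0, 0, 0]], [[0, -0.006, 0.02], [0, 0, 0]], [[0, -0.006, 0.027], [0, 0, 0]], [[0, -0.006, 0.034], [0, 0, 0]], [[0, -0.006, 0.039], [0, 0, 0]], [[0, -0.006, 0.044], [0, 0, 0]], [[0, -0.006, 0.049], [0, 0, 0]], [[0, -0.006, 0.054], [0, 0, 0]], [[0, -0.006, 0.058], [0, 0, 0]], [[0, -0.006, 0.058], [0, 0, 0]]]'

```text
clock: 22.68
position: [0.4403, -0.368, 0.0644]
eef_rot: [-0.033, 0.999, -0.0, -0.001]
ft_force: [-4.2, -0.6, 7.0]
opening: 0.0002
gripper_force: 3.0
```

Emit:
drive_tool --motion '[[[0, 0, 0.004], [0, 0, 0]], [[0, 0, 0.008], [0, 0, 0]], [[0, 0, 0.012], [0, 0, 0]], [[0, 0, 0.016], [0, 0, 0]], [[0, 0, 0.016], [0, 0, 0]]]'

```text
clock: 23.1
position: [0.439, -0.368, 0.0486]
eef_rot: [-0.033, 0.999, -0.0, -0.002]
ft_force: [-6.2, 0.0, 9.1]
opening: 0.0002
gripper_force: 4.5
```

Emit:
drive_tool --motion '[[[0, 0, 0.003], [0, 0, 0]], [[0, 0, 0.005], [0, 0, 0]], [[0, 0, 0.007], [0, 0, 0]], [[0, 0, 0.007], [0, 0, 0]]]'

```text
clock: 23.43
position: [0.4392, -0.3682, 0.0474]
eef_rot: [-0.033, 0.999, -0.001, -0.001]
ft_force: [-13.9, 7.4, 41.8]
opening: -0.0002
gripper_force: 20.7
```

Emit:
drive_tool --motion '[[[0, 0, -0.002], [0, 0, 0]], [[0, 0, -0.002], [0, 0, 0]], [[0, 0, -0.002], [0, 0, 0]], [[0, 0, -0.002], [0, 0, 0]], [[0, 0, -0.002], [0, 0, 0]], [[0, 0, -0.002], [0, 0, 0]], [[0, 0, -0.002], [0, 0, 0]], [[0, 0, -0.002], [0, 0, 0]], [[0, 0, -0.002], [0, 0, 0]], [[0, 0, -0.002], [0, 0, 0]]]'

```text
clock: 24.27
position: [0.4392, -0.3681, 0.0477]
eef_rot: [-0.033, 0.999, -0.001, -0.001]
ft_force: [-12.0, 4.0, 30.3]
opening: 0.0002
gripper_force: 15.3
```

Emit:
drive_tool --motion '[[[0, 0, -0.005], [0, 0, 0]], [[0, 0, -0.012], [0, 0, 0]], [[0, 0, -0.02], [0, 0, 0]], [[0, 0, -0.028], [0, 0, 0]], [[0, 0, -0.036], [0, 0, 0]], [[0, 0, -0.045], [0, 0, 0]], [[0, 0, -0.06], [0, 0, 0]], [[0, 0, -0.08], [0, 0, 0]], [[0, 0, -0.11], [0, 0, 0]], [[0, 0, -0.14], [0, 0, 0]], [[0, 0, -0.17], [0, 0, 0]], [[0, 0, -0.19], [0, 0, 0]]]'

```text
clock: 25.27
position: [0.441, -0.3682, 0.2364]
eef_rot: [-0.033, 0.999, -0.001, 0.0]
ft_force: [-0.5, -0.3, 0.8]
opening: 0.0002
gripper_force: 0.0
```

```bash
python3 - <<'E'
from h import *
rel([(.6355,-.032,.25,93.8),(.6355,-.032,.208,93.8)])
E
```

```text
now [ 0.441  -0.3682  0.2364] psi 93.81 tilt 0.07 j6 -0.76 F [-0.5 -0.3  0.8] open 0.0002 t 25.27
[-0.2163, 0.3225, -0.0139] wz 0.0
[-0.2163, 0.3226, 0.0281] wz 0.0
```

```bash
python3 - <<'E'
from h import *
a=cv2.imread("pics/scene0.png")[:,:,::-1].astype(int); c=snap("scene")["image"].astype(int)
t=snap("top")["image"].astype(int); t0=cv2.imread("pics/top0.png")[:,:,::-1].astype(int)
for n,I,J,(r0,r1,q0,q1) in (("treadle",a,c,(178,240,180,240)),("cup",a,c,(210,272,152,190)),("pot",a,c,(240,310,425,476)),("bottle",a,c,(168,228,286,305)),("tin",t,t0,(198,224,278,303))):
    print(n,np.abs(cv2.GaussianBlur((I-J).astype(np.float32)[r0:r1,q0:q1],(5,5),1)).mean().round(2))
s=load("top"); import numpy as np
E
```

```text
treadle 18.03
cup 2.74
pot 2.26
bottle 11.42
tin 6.32
```

Emit:
drive_tool --motion '[[[0.02, -0.008, 0], [0, 0, 0]], [[0.05, -0.02, 0], [0, 0, 0]], [[0.085, -0.035, 0], [0, 0, 0]], [[0.12, -0.05, 0], [0, 0, 0]], [[0.155, -0.064, 0], [0, 0, 0]], [[0.19, -0.078, 0], [0, 0, 0]], [[0.215, -0.09, 0], [0, 0, 0]], [[0.227, -0.093, 0], [0, 0, 0]], [[0.227, -0.093, 0], [0, 0, 0]]]'

```text
clock: 26.12
position: [0.2181, -0.4757, 0.2327]
eef_rot: [-0.031, 1.0, 0.001, -0.001]
ft_force: [0.5, -0.9, -0.7]
opening: 0.0001
gripper_force: 0.0
```

```bash
python3 - <<'E'
from h import *
a=cv2.imread("pics/scene0.png")[:,:,::-1].astype(int); c=snap("scene")["image"].astype(int)
s=snap("top"); t=s["image"].astype(int); t0=cv2.imread("pics/top0.png")[:,:,::-1].astype(int)
for n,I,J,(r0,r1,q0,q1) in (("treadle",a,c,(178,240,180,240)),("treadle top",t,t0,(175,245,418,464)),("cup",a,c,(210,272,152,190)),("pot",a,c,(240,310,425,476)),("bottle",a,c,(168,228,286,305)),("tin",t,t0,(198,224,278,303)),("blank table",a,c,(290,320,220,236))):
    print(n,np.abs(cv2.GaussianBlur((I-J).astype(np.float32)[r0:r1,q0:q1],(5,5),1)).mean().round(2))
g=s["image"].astype(float).mean(2)
def cen(rows,l,b):
    out=[]
    for r in rows:
        v=g[r,l:b+1]; w=np.clip(np.percentile(v,70)-v-8,0,None); out.append([(w*np.arange(l,b+1)).sum()/w.sum(),r])
    return np.array(out)
P=onz(s,cen(range(136,142),337,344),.062); I=onz(s,cen(range(110,116),337,343),.092)
e=np.radians(3.65); ey=np.array([-np.sin(e),np.cos(e),0]); print("need dy mm",1000*((I@ey).mean()-(P@ey).mean()))
E
```

```text
treadle 1.13
treadle top 0.45
cup 0.62
pot 0.7
bottle 0.93
tin 0.41
blank table 0.61
need dy mm 0.7343646245138308
```

```bash
python3 -c "
from bench import ctrl
print(ctrl.job_done())"
```

```text
the job is handed in; nothing more can be done
None
```

I handed the job in: the handwheel brought the carriage arrow to the index arrow (about 0.2 mm off by wrist camera, about 0.7 mm the other way by the coarser top camera), the treadle was then held at its stop for about a second and came back up, and the images show the bottle, tin, cup and pot unmoved; it took 26 s, and no verdict came back.

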